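Load the serving rack in reverse order

TASK

Move the four topping containers from the flat draining tray into the serving rack, one in each bay, in reverse order, so that customers across the counter read the row as you do now: the one furthest left on the tray, as seen from the robot, goes into the bay furthest right, the next into the bay beside it, and so on. Leave each standing upright on the floor of its bay, set down gently and not dropped.

Things in the scene. Friction and masses are not known exactly. Their poses are not given: they have to be found in the camera images.
- tray: Flat dark steel draining tray without rims, 95 x 300 x 8 mm, fixed, on which the four containers stand in a row at the start, each on its own 4 mm pad. Origin: centre of its underside, on the counter. Its y axis runs along the row and points to the robot's left (turned by at most 0.25 rad), its x axis points away from the robot, z up. The row's four places lie at y = +105, +35, -35 and -105 mm, x = 0; the containers' feet are 12 mm above its origin.
- rack: Steel serving rack, 73 x 283 x 22 mm, fixed, with four open square bays in a row. Origin: centre of its underside, on the counter. Its y axis runs along the row and points to the robot's left (turned by at most 0.25 rad), its x axis points away from the robot, z up. Bay centres at y = +105, +35, -35 and -105 mm, x = 0; each bay is 67 x 67 mm inside, its floor is 4 mm above the origin, its walls and dividers are 3 mm thick and rise 18 mm above that floor.
- bottle_center (a point): White squeeze bottle, loose, about 0.25 kg, 92 mm tall: round body of 46 mm diameter up to 64 mm, then a shoulder to 70 mm and a thin cone nozzle. The point is on its axis, half-way up (46 mm above its foot); z is its axis, upward.
- jar_center (a point): Green glass jar with an aluminium screw lid, loose, about 0.3 kg, 78 mm tall: round, 47 mm diameter, the lid (from 64 mm up) 44 mm. The point is on its axis, half-way up (39 mm above its foot); z is its axis, upward.
- dredger_center (a point): Round steel sugar dredger with a domed, pierced top, loose, about 0.22 kg, 88 mm tall, 44 mm diameter up to 64 mm, then a 42 mm dark collar to 70 mm and the dome. The point is on its axis, half-way up (44 mm above its foot); z is its axis, upward.
- canister_center (a point): Square steel spice canister, loose, about 0.2 kg, 75 mm tall: body 42 x 42 mm, lid (from 62 mm up) 39 x 39 mm. The point is on its axis, half-way up (37.5 mm above its foot); its x and y axes are square to its flat sides, z upward. At the start its sides are turned at most 0.2 rad from the tray's.
- pad_bottle: White square plastic pad, 62 x 62 x 4 mm, fixed on the draining tray, under the squeeze bottle at the start. It never moves, so it marks the place in the row from which the squeeze bottle came. Origin: centre of its underside; axes parallel to the tray's.
- pad_jar: White square plastic pad, 62 x 62 x 4 mm, fixed on the draining tray, under the glass jar at the start. It never moves, so it marks the place in the row from which the glass jar came. Origin: centre of its underside; axes parallel to the tray's.
- pad_dredger: White square plastic pad, 62 x 62 x 4 mm, fixed on the draining tray, under the sugar dredger at the start. It never moves, so it marks the place in the row from which the sugar dredger came. Origin: centre of its underside; axes parallel to the tray's.
- pad_canister: White square plastic pad, 62 x 62 x 4 mm, fixed on the draining tray, under the square canister at the start. It never moves, so it marks the place in the row from which the square canister came. Origin: centre of its underside; axes parallel to the tray's.
Not all that is in view belongs to the job. What is shaped like the part that bears dredger_center but red is not meant.

How it is judged (in metres and radians):
At the end, for the whole second after the job is handed in: Each container stands in the bay that mirrors its starting place (1st from the left to 4th, 2nd to 3rd, 3rd to 2nd, 4th to 1st), within 15 mm of the bay's centre along and across the rack, foot within 6 mm of the bay's floor, upright within 0.15 rad, slower than 0.02 m/s (((y of pad_bottle in the frame of tray between 0.075 and 0.135 m and y of bottle_center in the frame of rack between -0.12 and -0.09 m) or (y of pad_bottle in the frame of tray between 0.005 and 0.065 m and y of bottle_center in the frame of rack between -0.05 and -0.02 m) or (y of pad_bottle in the frame of tray between -0.065 and -0.005 m and y of bottle_center in the frame of rack between 0.02 and 0.05 m) or (y of pad_bottle in the frame of tray between -0.135 and -0.075 m and y of bottle_center in the frame of rack between 0.09 and 0.12 m)) and x of bottle_center in the frame of rack between -0.015 and 0.015 m and z of bottle_center in the frame of rack below 0.056 m and angle between each of bottle_center, jar_center, dredger_center, canister_center's own z axis and vertical below 0.15 rad and linear speed of each of bottle, jar, dredger, canister below 0.02 m/s and ((y of pad_jar in the frame of tray between 0.075 and 0.135 m and y of jar_center in the frame of rack between -0.12 and -0.09 m) or (y of pad_jar in the frame of tray between 0.005 and 0.065 m and y of jar_center in the frame of rack between -0.05 and -0.02 m) or (y of pad_jar in the frame of tray between -0.065 and -0.005 m and y of jar_center in the frame of rack between 0.02 and 0.05 m) or (y of pad_jar in the frame of tray between -0.135 and -0.075 m and y of jar_center in the frame of rack between 0.09 and 0.12 m)) and x of jar_center in the frame of rack between -0.015 and 0.015 m and z of jar_center in the frame of rack below 0.049 m and ((y of pad_dredger in the frame of tray between 0.075 and 0.135 m and y of dredger_center in the frame of rack between -0.12 and -0.09 m) or (y of pad_dredger in the frame of tray between 0.005 and 0.065 m and y of dredger_center in the frame of rack between -0.05 and -0.02 m) or (y of pad_dredger in the frame of tray between -0.065 and -0.005 m and y of dredger_center in the frame of rack between 0.02 and 0.05 m) or (y of pad_dredger in the frame of tray between -0.135 and -0.075 m and y of dredger_center in the frame of rack between 0.09 and 0.12 m)) and x of dredger_center in the frame of rack between -0.015 and 0.015 m and z of dredger_center in the frame of rack below 0.054 m and ((y of pad_canister in the frame of tray between 0.075 and 0.135 m and y of canister_center in the frame of rack between -0.12 and -0.09 m) or (y of pad_canister in the frame of tray between 0.005 and 0.065 m and y of canister_center in the frame of rack between -0.05 and -0.02 m) or (y of pad_canister in the frame of tray between -0.065 and -0.005 m and y of canister_center in the frame of rack between 0.02 and 0.05 m) or (y of pad_canister in the frame of tray between -0.135 and -0.075 m and y of canister_center in the frame of rack between 0.09 and 0.12 m)) and x of canister_center in the frame of rack between -0.015 and 0.015 m and z of canister_center in the frame of rack below 0.0475 m); the robot touches nothing.
It fails at once if the bottle is dropped or knocked flying (faster than 0.8 m/s while the fingers do not touch it) (linear speed of bottle above 0.8 m/s and contact force between the fingers and bottle below 0.05 N).
It fails at once if the jar is dropped or knocked flying (faster than 0.8 m/s while the fingers do not touch it) (linear speed of jar above 0.8 m/s and contact force between the fingers and jar below 0.05 N).
It fails at once if the dredger is dropped or knocked flying (faster than 0.8 m/s while the fingers do not touch it) (linear speed of dredger above 0.8 m/s and contact force between the fingers and dredger below 0.05 N).
It fails at once if the canister is dropped or knocked flying (faster than 0.8 m/s while the fingers do not touch it) (linear speed of canister above 0.8 m/s and contact force between the fingers and canister below 0.05 N).
It also fails if it takes over 104 s, if anything falls off the work surface, if the arm or the gripper's body presses on something with over 40 N, if the wrist force passes 120 N, or if a joint passes its speed limit or range.

ROBOT

A 7-joint arm with a two-finger parallel gripper is mounted at the origin on the work surface. World frame = base frame: x ahead of the robot, y to its left, z up, the work surface at z = 0. Lengths are in mm, angles in rad, forces in N, time in s.
With the tool pointing down it reaches from about 400 to 875 mm from the base axis. Payload 4.4 kg.
Tool frame: the origin (TCP) lies on the centre line of the jaws, within the pads' length; the fingertips stand 11 mm ahead of it and the grasp point (between the pads) lies 8 mm behind it (ctrl.tips_ahead is the distance from the TCP to the fingertips, in mm); z points along the fingers, y is the line along which they close (so a half turn about z gives the same grasp; the last joint's range is limited). The gripper opens to 85 mm and grips with 20 to 120 N. Pads are 22 mm wide; open, the fingers measure 114 mm over their backs; the gripper's body (76 mm by 85 mm) begins 54 mm behind the grasp point. The pads swing forward as they close: fully open they stand 13 mm farther back than shut.
Start: joints at [-1.166, 0.628, 0.038, 1.517, -0.027, 0.996, -0.02], TCP at [294.82, 579.309, 242.313] pointing down, gripper open.
Joint ranges: [-3.06, 3.06], [-0.37, 2.12], [-1.25, 1.32], [0.18, 2.47], [-1.1, 4.24], [0.23, 1.98], [-2.94, 2.94]. Speed limits (rad/s): [2.57, 2.57, 3.14, 3.14, 3.14, 3.14, 3.14].

INTERFACE

Orientations are given as [roll, pitch, yaw] about the fixed x, y, z axes, in that order (R = Rz(yaw) Ry(pitch) Rx(roll)).
In Python, from cell import ctrl, eyes, job gives the robot as it stands. The module is installed in compiled form; this text tells all that it offers.
- The arm moves only by the tool carry_out, never from a script. Its argument "moves" is a list of rows, each an object of numbers: "tx", "ty", "tz": the shift along the tool's x, y, z as a fraction of full scale; "twist": the turn about the tool's z as a fraction of full scale; "fingers": the opening, from 0 (shut) to 1 (fully open). In form: [{"tx": .., "ty": .., "tz": .., "twist": .., "fingers": ..}, ...]. A call has 1 to 12 rows; each row shifts and turns the commanded pose from where the row before left it, along the tool's axes as they then stand; what a row does not reach is not made up. Full scale, the value 1, is 0.3 m for a shift and pi rad for a turn. A row lasts 1/8 s, in which the tool goes at most 62.5 mm and 10.7 degrees, less where a joint would pass 70% of its speed; a pose out of reach is approached as far as the arm can. A call with a number of a shift or a turn outside -1 to 1 is refused whole. A call with a gripper value outside its range is refused whole. The fingers move at their own pace and stop on an object; the grip force is fixed at half the most. Time passes only in rows, so rows that do not move let the fingers close. It gives the time, the measured TCP pose, the force, the opening and the grip force at its end, in the units of the state.
- ctrl.read_state(): the state, without advancing time (a new reading comes with each control period).
- eyes.get_image(name): name is "scene" or "top" or "wrist"; returns a dict with "color" (400x640x3 uint8, blue, green, red), "fovy" (degrees; the focal length in pixels is half the picture's height over the tangent of half this angle, whatever the lens; pixels are square), "cx", "cy" (the principal point, pixels), "k1" (the pictures are not rectified: a ray, as slopes to the right and down, at radius r is drawn at 1 + k1 r^2 times it, then the intrinsics apply), "world_from_camera" (4x4, takes a point from camera to world coordinates). Camera axes: x right, y up, looking along -z (the intrinsics and any distortion apply to the point x, -y, -z); pixel columns grow to the right and rows downward; lengths in mm; the calibration is good to about 2 mm. A picture is of the moment at which its call begins. There is no depth.
- job.finish_job(): hands the job in; it is judged then, once.
The state is a dict: "clock": time; "qpos": joint angles; "qd": joint speeds; "tau": joint torques, N m; "eef_pos": TCP position; "tool_rot": TCP orientation; "force": force on the tool from outside, world axes, zero at the start; "torque": the same for the moment, N m; "width": finger opening in mm; "gripper_force": force on a finger pad.
Only numpy, scipy, OpenCV 4.12 (cv2) and the standard library are available. Lean on these libraries where they do the work, as an engineer would, in place of code of your own. Each camera call takes 0.05 s, during which the arm holds its last target. There are 200 camera calls.

## Working session

There is one attempt and no reset: what is moved stays moved. The work goes in short steps, Python scripts to look and compute and a tool call to move; the robot and the scene stay as the last step left them, time stands still between calls to the robot, and variables do not carry over. Pictures are saved under pics/ and viewed, at most 14 in all, crops included, and the job is handed in when it is done.

Besides the shell and the picture viewer there is one more tool, called after "Request:" in YAML: its name, and indented under it one key for each argument. carry_out: Moves the arm, as the interface text tells. Its arguments: {"type":"object","properties":{"moves":{"type":"array","items":{"type":"object","properties":{"tx":{"type":"number","minimum":-1,"maximum":1},"ty":{"type":"number","minimum":-1,"maximum":1},"tz":{"type":"number","minimum":-1,"maximum":1},"twist":{"type":"number","minimum":-1,"maximum":1},"fingers":{"type":"number"}}}}},"required":["moves"]}

```bash
mkdir -p pics
cat > h.py <<'E'
import numpy as np, cv2
from cell import ctrl, eyes, job
def ray(im,u,v):
    h=im["color"].shape[0]; f=h/2/np.tan(np.radians(im["fovy"])/2)
    d=np.array([(u-im["cx"])/f,(v-im["cy"])/f]); s=d.copy()
    for _ in range(30): s=d/(1+im["k1"]*(s@s))
    T=np.array(im["world_from_camera"]); return T[:3,3],T[:3,:3]@np.array([s[0],-s[1],-1.])
def onz(im,u,v,z):
    o,d=ray(im,u,v); return (o+d*(z-o[2])/d[2])[:2]
def proj(im,p):
    T=np.array(im["world_from_camera"]); c=T[:3,:3].T@(np.asarray(p,float)-T[:3,3])
    s=np.array([c[0],-c[1]])/-c[2]; f=im["color"].shape[0]/2/np.tan(np.radians(im["fovy"])/2)
    return s*(1+im["k1"]*(s@s))*f+[im["cx"],im["cy"]]
E
python3 - <<'E'
from h import *
for n in ("scene","top","wrist"):
    im=eyes.get_image(n); cv2.imwrite(f"pics/{n}0.png",im["color"])
    print(n,im["fovy"],im["cx"],im["cy"],im["k1"],np.round(im["world_from_camera"],3).tolist())
print(ctrl.read_state(),ctrl.tips_ahead)
E
```

```text
scene 43.48165862895898 316.46302036336823 199.26228143344244 -0.09598588107589241 [[0.458, -0.663, 0.592, 1224.268], [0.889, 0.336, -0.311, -405.926], [0.007, 0.669, 0.744, 951.075], [0.0, 0.0, 0.0, 1.0]]
top 42.747914640969626 324.04890600111787 195.06929558826775 -0.10429707590517402 [[0.015, 0.994, -0.111, 398.45], [-1.0, 0.015, -0.0, -43.749], [0.001, 0.111, 0.994, 1253.718], [0.0, 0.0, 0.0, 1.0]]
wrist 71.71236480865427 321.43059600179663 193.67838289001202 -0.04820966631855751 [[0.454, -0.86, -0.234, 235.776], [0.891, 0.437, 0.121, 610.448], [-0.002, -0.264, 0.965, 372.998], [0.0, 0.0, 0.0, 1.0]]
{'clock': 0.15, 'qpos': array([-1.16576907,  0.62915866,  0.03841591,  1.51812285, -0.02697612,
        0.99631762, -0.01999046]), 'qd': array([ 0.00098493, -0.00180632,  0.00120201, -0.00189699,  0.00087824,
        0.00041052,  0.00116452]), 'tau': array([ 1.25843242e-03, -5.63792753e+01,  1.22735884e+00, -1.93648285e+01,
        1.10527460e-02,  7.52218621e-03,  3.98071404e-05]), 'eef_pos': array([294.60687459, 578.88655864, 241.58849037]), 'tool_rot': array([-3.14010313e+00,  9.41716033e-06,  2.67081456e+00]), 'force': array([-0.50034177,  0.52464942, -0.63109745]), 'torque': array([-0.01800195,  0.04430497, -0.01796052]), 'gripper_force': 0.0, 'width': 85.5577009053367} 11.0
```

View pics/top0.png

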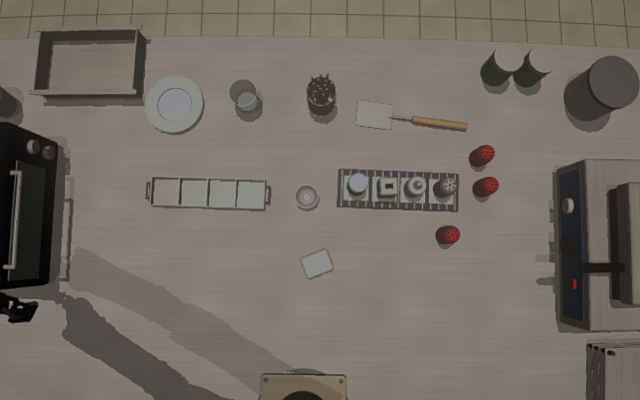

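View pics/scene0.png

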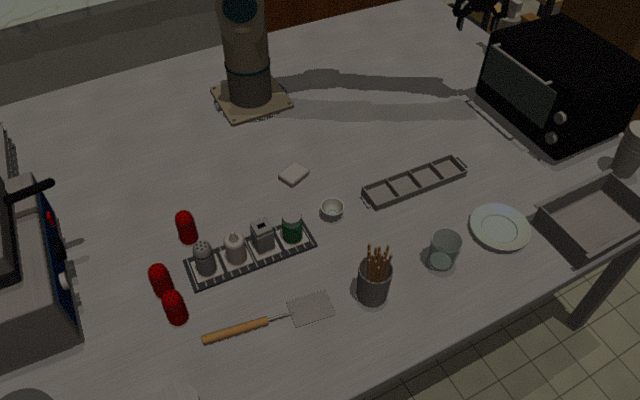

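The top view shows the rack at about (152–268, 178–209) and the tray at about (338–460, 168–212). On the tray from the left are the jar (358,184), canister (388,186), bottle (417,185) and dredger (448,186). Candidates for the dredger are the steel one at (448,186) on the tray and the red ones at (483,154), (486,186) and (448,234). The steel one on the tray pad fits, because red is excluded. I'll confirm this in an enlarged crop.

Run:
```python
from h import *
im=cv2.imread("pics/top0.png")
a=im[165:225,140:280]; b=im[160:220,330:470]
c=np.vstack([cv2.resize(x,None,fx=5,fy=5,interpolation=cv2.INTER_CUBIC) for x in (a,b)])
cv2.imwrite("pics/crop1.png",cv2.convertScaleAbs(c,alpha=1.4,beta=10))
s=cv2.imread("pics/scene0.png")
d=cv2.resize(s[200:300,140:330],None,fx=4,fy=4,interpolation=cv2.INTER_CUBIC)
cv2.imwrite("pics/crop2.png",cv2.convertScaleAbs(d,alpha=1.4,beta=10))
```

```text
(no output)
```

View pics/crop1.png

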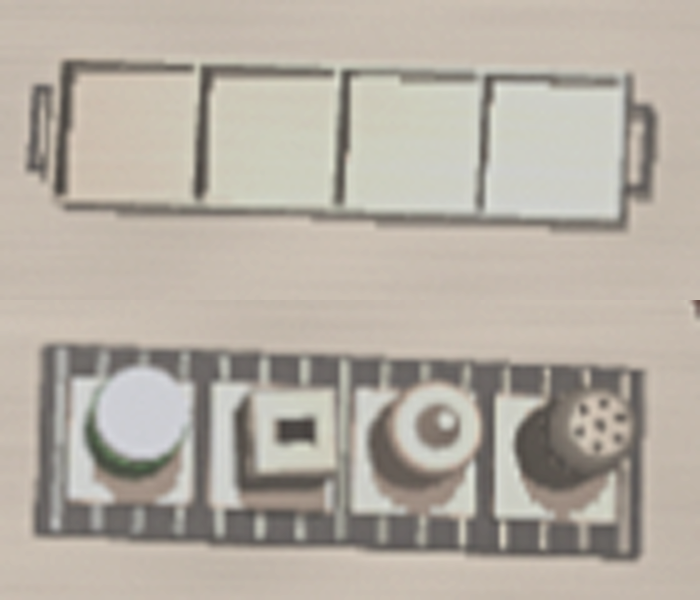

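View pics/crop2.png

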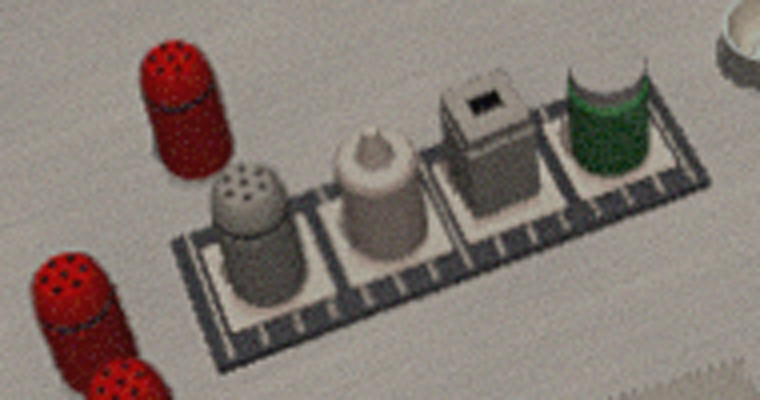

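Crop 1 shows the rack rim corners at crop (64,62), (630,73), (626,222) and (58,205), and the tray corners at (45,345), (643,368), (637,557) and (35,533). Crop 2 confirms the steel-grey dredger on the tray pad, with the red ones standing off it. The order from the left is jar, canister, bottle, dredger.

```bash
cat >> h.py <<'E'
def frame(c,z,im):  # corners TL TR BR BL
    P=np.array([onz(im,u,v,z) for u,v in c]); m=P.mean(0)
    ey=(P[0]+P[3]-P[1]-P[2]); return P,m,np.arctan2(-ey[0],ey[1])
E
python3 - <<'E'
from h import *
im=eyes.get_image("top")
A=lambda L:[(140+x/5-.4,165+y/5-.4) for x,y in L]; B=lambda L:[(330+x/5-.4,160+(y-300)/5-.4) for x,y in L]
for n,c,z in (("rack",A([(64,62),(630,73),(626,222),(58,205)]),22),("tray",B([(45,345),(643,368),(637,557),(35,533)]),8)):
    P,m,a=frame(c,z,im); print(n,P.round(1).tolist(),m.round(1),round(a,3),[round(float(np.linalg.norm(P[i]-P[(i+1)%4])),1) for i in range(4)])
    for y in (105,35,-35,-105): print("  place",y,(m+y*np.array([-np.sin(a),np.cos(a)])).round(1))
for n,p,z in (("jar",(142,413),90),("can",(291,432),87),("bottle",(437,428),80),("dredger",(600,425),100)):
    print(n,onz(im,*B([p])[0],z).round(1))
P,m,a=frame(B([(252,390),(333,386),(333,476),(248,472)]),87,im);print(P.round(1),m.round(1),a)
E
```

```text
rack [[573.7, 380.2], [572.2, 99.7], [499.3, 99.6], [503.0, 379.4]] [537.1 239.7] -0.009 [280.5, 72.9, 279.9, 70.7]
  place 105 [538.  344.7]
  place 35 [537.4 274.7]
  place -35 [536.7 204.7]
  place -105 [536.1 134.7]
tray [[603.3, -78.2], [596.9, -375.7], [502.7, -371.3], [510.1, -74.5]] [ 553.2 -224.9] -0.023 [297.5, 94.3, 297.0, 93.3]
  place 105 [ 555.7 -120. ]
  place 35 [ 554.1 -189.9]
  place -35 [ 552.4 -259.9]
  place -105 [ 550.8 -329.9]
jar [ 558.9 -120.9]
can [ 551.6 -190. ]
bottle [ 555.5 -259.1]
dredger [ 555.4 -330.8]
[[ 570.9 -171.9]
 [ 573.3 -209.5]
 [ 531.5 -209.5]
 [ 532.7 -170.2]] [ 552.1 -190.3] 0.016181158303010357
```

Start with the jar. First twist to line up with the tray, then travel.

Request:
carry_out:
  moves:
    - {"twist":0.051,"fingers":1}
    - {"twist":0.051,"fingers":1}
    - {"twist":0.051,"fingers":1}
    - {"twist":0.051,"fingers":1}
    - {"twist":0.051,"fingers":1}
    - {"twist":0.051,"fingers":1}
    - {"twist":0.051,"fingers":1}
    - {"tx":-0.15,"ty":0.06,"fingers":1}
    - {"tx":-0.15,"ty":0.06,"fingers":1}
    - {"tx":-0.15,"ty":0.06,"fingers":1}
    - {"tx":-0.15,"ty":0.06,"fingers":1}
    - {"fingers":1}

```text
validation failed for argument at $.mo...
```

Request:
carry_out:
  moves:
    - {"tx":0.0,"ty":0.0,"tz":0.0,"twist":0.051,"fingers":1.0}

```text
clock: 0.32
eef_pos: [294.8, 579.1, 242.0]
tool_rot: [-3.141, -0.0, 2.506]
force: [-0.1, 0.8, 0.5]
width: 85.7
gripper_force: 0.0
```

Request:
carry_out:
  moves:
    - {"tx":0,"ty":0,"tz":0,"twist":0.051,"fingers":1}
    - {"tx":0,"ty":0,"tz":0,"twist":0.051,"fingers":1}
    - {"tx":0,"ty":0,"tz":0,"twist":0.051,"fingers":1}
    - {"tx":0,"ty":0,"tz":0,"twist":0.051,"fingers":1}
    - {"tx":0,"ty":0,"tz":0,"twist":0.051,"fingers":1}
    - {"tx":0,"ty":0,"tz":0,"twist":0.05,"fingers":1}
    - {"tx":-0.15,"ty":0.06,"tz":0,"twist":0,"fingers":1}
    - {"tx":-0.15,"ty":0.06,"tz":0,"twist":0,"fingers":1}
    - {"tx":-0.15,"ty":0.06,"tz":0,"twist":0,"fingers":1}
    - {"tx":-0.15,"ty":0.06,"tz":0,"twist":0,"fingers":1}
    - {"tx":-0.15,"ty":0.06,"tz":0,"twist":0,"fingers":1}
    - {"tx":0,"ty":0,"tz":0,"twist":0,"fingers":1}

```text
clock: 1.82
eef_pos: [382.5, 348.4, 242.7]
tool_rot: [3.141, 0.002, 1.545]
force: [-0.5, 1.2, 1.3]
width: 85.3
gripper_force: 0.0
```

Request:
carry_out:
  moves:
    - {"tx":-0.172,"ty":0.069,"tz":0,"twist":0,"fingers":1}
    - {"tx":-0.172,"ty":0.069,"tz":0,"twist":0,"fingers":1}
    - {"tx":-0.172,"ty":0.069,"tz":0,"twist":0,"fingers":1}
    - {"tx":-0.172,"ty":0.069,"tz":0,"twist":0,"fingers":1}
    - {"tx":-0.172,"ty":0.069,"tz":0,"twist":0,"fingers":1}
    - {"tx":-0.172,"ty":0.069,"tz":0,"twist":0,"fingers":1}
    - {"tx":-0.172,"ty":0.069,"tz":0,"twist":0,"fingers":1}
    - {"tx":-0.172,"ty":0.069,"tz":0,"twist":0,"fingers":1}
    - {"tx":-0.172,"ty":0.069,"tz":0,"twist":0,"fingers":1}
    - {"tx":0,"ty":0,"tz":0,"twist":0,"fingers":1}
    - {"tx":0,"ty":0,"tz":0,"twist":0,"fingers":1}

```text
clock: 3.2
eef_pos: [558.5, -113.7, 241.8]
tool_rot: [-3.141, -0.001, 1.553]
force: [0.5, 0.5, 0.9]
width: 85.2
gripper_force: 0.0
```

Run:
```python
from h import *
im=eyes.get_image("wrist"); c=im["color"].copy()
for p in [(557,-120,90),(552,-190,87),(555,-259,80)]:
    u=proj(im,p); print(p,u.round(1)); cv2.circle(c,tuple(int(x) for x in u),2,(0,0,255),-1)
cv2.imwrite("pics/wrist1.png",c)
```

```text
(557, -120, 90) [319.8 190.8]
(552, -190, 87) [316.6 249.7]
(555, -259, 80) [320.4 297.8]
```

View pics/wrist1.png

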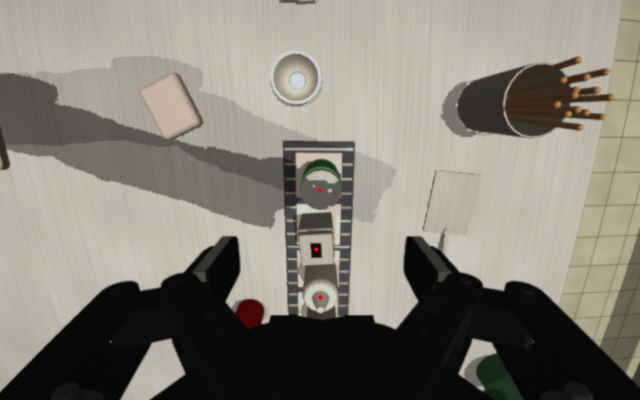

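The wrist view shows the jar lid near (320,187), the canister at (317,249) and the bottle at (320,297). These match the projected points within about 4 px. Descend now.

Request:
carry_out:
  moves:
    - {"tx":-0.021,"ty":-0.003,"tz":0,"twist":0,"fingers":1}
    - {"tx":0,"ty":0,"tz":0.1,"twist":0,"fingers":1}
    - {"tx":0,"ty":0,"tz":0.12,"twist":0,"fingers":1}
    - {"tx":0,"ty":0,"tz":0.12,"twist":0,"fingers":1}
    - {"tx":0,"ty":0,"tz":0.12,"twist":0,"fingers":1}
    - {"tx":0,"ty":0,"tz":0.1,"twist":0,"fingers":1}
    - {"tx":0,"ty":0,"tz":0.076,"twist":0,"fingers":1}
    - {"tx":0,"ty":0,"tz":0,"twist":0,"fingers":1}
    - {"tx":0,"ty":0,"tz":0,"twist":0,"fingers":1}

```text
clock: 4.38
eef_pos: [558.0, -121.1, 52.4]
tool_rot: [3.14, 0.0, 1.553]
force: [-0.1, 0.1, -0.2]
width: 84.9
gripper_force: 0.0
```

Request:
carry_out:
  moves:
    - {"tx":0,"ty":0,"tz":0,"twist":0,"fingers":0.5}
    - {"tx":0,"ty":0,"tz":0,"twist":0,"fingers":0.4}
    - {"tx":0,"ty":0,"tz":0,"twist":0,"fingers":0.3}
    - {"tx":0,"ty":0,"tz":0,"twist":0,"fingers":0.2}
    - {"tx":0,"ty":0,"tz":0,"twist":0,"fingers":0}
    - {"tx":0,"ty":0,"tz":0,"twist":0,"fingers":0}
    - {"tx":0,"ty":0,"tz":0,"twist":0,"fingers":0}
    - {"tx":0,"ty":0,"tz":0,"twist":0,"fingers":0}
    - {"tx":0,"ty":0,"tz":0,"twist":0,"fingers":0}

```text
clock: 5.5
eef_pos: [557.7, -121.4, 52.6]
tool_rot: [3.14, -0.0, 1.552]
force: [-1.5, 1.2, 6.9]
width: 45.8
gripper_force: 60.8
```

Request:
carry_out:
  moves:
    - {"tx":0,"ty":0,"tz":-0.05,"twist":0,"fingers":0}
    - {"tx":0,"ty":0,"tz":-0.1,"twist":0,"fingers":0}
    - {"tx":0,"ty":0,"tz":-0.13,"twist":0,"fingers":0}
    - {"tx":0,"ty":0,"tz":-0.13,"twist":0,"fingers":0}
    - {"tx":0,"ty":0,"tz":-0.09,"twist":0,"fingers":0}
    - {"tx":0.08,"ty":-0.008,"tz":0,"twist":0,"fingers":0}
    - {"tx":0.15,"ty":-0.016,"tz":0,"twist":0,"fingers":0}
    - {"tx":0.16,"ty":-0.016,"tz":0,"twist":0,"fingers":0}
    - {"tx":0.16,"ty":-0.016,"tz":0,"twist":0,"fingers":0}
    - {"tx":0.15,"ty":-0.016,"tz":0,"twist":0,"fingers":0}
    - {"tx":0.1,"ty":-0.01,"tz":0,"twist":0,"fingers":0}
    - {"tx":0.052,"ty":-0.006,"tz":0,"twist":0,"fingers":0}

```text
clock: 7.0
eef_pos: [535.0, 136.8, 201.9]
tool_rot: [-3.141, -0.001, 1.555]
force: [0.2, 0.4, -2.8]
width: 45.7
gripper_force: 62.0
```

Request:
carry_out:
  moves:
    - {"tx":0,"ty":0,"tz":0,"twist":0,"fingers":0}
    - {"tx":0,"ty":0,"tz":0,"twist":0,"fingers":0}

```text
clock: 7.25
eef_pos: [535.9, 132.6, 201.7]
tool_rot: [3.141, 0.001, 1.55]
force: [-0.1, -0.1, -2.9]
width: 45.4
gripper_force: 62.0
```

Run:
```python
from h import *
t=eyes.get_image("top"); c1=t["color"][150:230,130:290]
w=eyes.get_image("wrist"); c2=w["color"]
cv2.imwrite("pics/carry1.png",np.vstack([cv2.resize(c1,(560,280),interpolation=3),cv2.resize(c2,(560,320))[:320]]))
```

```text
(no output)
```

View pics/carry1.png

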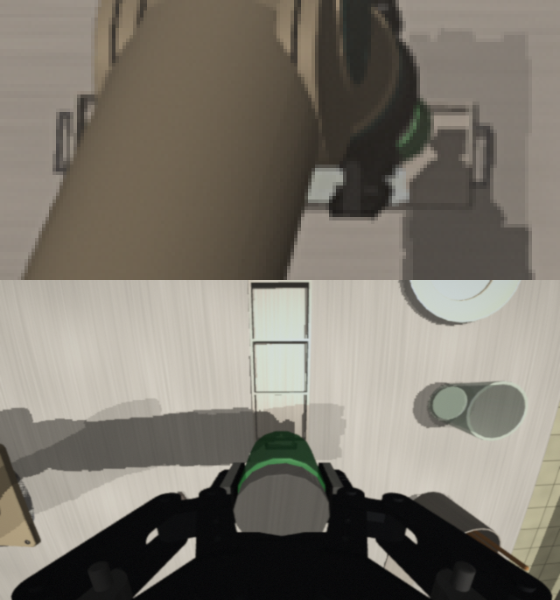

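The jar is held upright and its weight reads about 2.9 N. Lower it into the rightmost bay.

Request:
carry_out:
  moves:
    - {"tx":0.007,"ty":0,"tz":0.06,"twist":0,"fingers":0}
    - {"tx":0,"ty":0,"tz":0.12,"twist":0,"fingers":0}
    - {"tx":0,"ty":0,"tz":0.12,"twist":0,"fingers":0}
    - {"tx":0,"ty":0,"tz":0.1,"twist":0,"fingers":0}
    - {"tx":0,"ty":0,"tz":0.07,"twist":0,"fingers":0}
    - {"tx":0,"ty":0,"tz":0.03,"twist":0,"fingers":0}
    - {"tx":0,"ty":0,"tz":0.016,"twist":0,"fingers":0}
    - {"tx":0,"ty":0,"tz":0,"twist":0,"fingers":0}
    - {"tx":0,"ty":0,"tz":0,"twist":0,"fingers":0}

```text
clock: 8.48
eef_pos: [536.3, 136.9, 47.5]
tool_rot: [3.14, -0.0, 1.552]
force: [-0.2, -1.2, -3.4]
width: 45.2
gripper_force: 62.0
```

Request:
carry_out:
  moves:
    - {"tx":0,"ty":0,"tz":0.003,"twist":0,"fingers":0}
    - {"tx":0,"ty":0,"tz":0,"twist":0,"fingers":0}

```text
clock: 8.72
eef_pos: [535.8, 136.9, 46.0]
tool_rot: [3.141, -0.0, 1.553]
force: [-0.2, -0.2, -3.3]
width: 45.8
gripper_force: 62.0
```

Request:
carry_out:
  moves:
    - {"tx":-0.006,"ty":0,"tz":0.003,"twist":0,"fingers":0}
    - {"tx":0,"ty":0,"tz":0.002,"twist":0,"fingers":0}
    - {"tx":0,"ty":0,"tz":0,"twist":0,"fingers":0}

```text
clock: 9.1
eef_pos: [535.7, 134.7, 44.6]
tool_rot: [3.142, 0.0, 1.552]
force: [-0.0, -1.4, 3.1]
width: 45.7
gripper_force: 62.5
```

The force flipped to +3 N at TCP z 44.6, so the jar has touched the floor. Release and rise.

Request:
carry_out:
  moves:
    - {"tx":0,"ty":0,"tz":0,"twist":0,"fingers":0.7}
    - {"tx":0,"ty":0,"tz":0,"twist":0,"fingers":1}
    - {"tx":0,"ty":0,"tz":0,"twist":0,"fingers":1}
    - {"tx":0,"ty":0,"tz":0,"twist":0,"fingers":1}
    - {"tx":0,"ty":0,"tz":0,"twist":0,"fingers":1}
    - {"tx":0,"ty":0,"tz":-0.06,"twist":0,"fingers":1}
    - {"tx":0,"ty":0,"tz":-0.12,"twist":0,"fingers":1}
    - {"tx":0,"ty":0,"tz":-0.15,"twist":0,"fingers":1}
    - {"tx":0,"ty":0,"tz":-0.13,"twist":0,"fingers":1}
    - {"tx":0,"ty":0,"tz":-0.06,"twist":0,"fingers":1}

```text
clock: 10.35
eef_pos: [536.8, 135.1, 204.0]
tool_rot: [3.137, -0.002, 1.552]
force: [-0.4, 0.2, -0.1]
width: 85.5
gripper_force: 0.0
```

Request:
carry_out:
  moves:
    - {"tx":-0.1,"ty":0.009,"tz":0,"twist":0,"fingers":1}
    - {"tx":-0.16,"ty":0.011,"tz":0,"twist":0,"fingers":1}
    - {"tx":-0.18,"ty":0.011,"tz":0,"twist":0,"fingers":1}
    - {"tx":-0.18,"ty":0.011,"tz":0,"twist":0,"fingers":1}
    - {"tx":-0.18,"ty":0.011,"tz":0,"twist":0,"fingers":1}
    - {"tx":-0.16,"ty":0.011,"tz":0,"twist":0,"fingers":1}
    - {"tx":-0.08,"ty":0.008,"tz":0,"twist":0,"fingers":1}
    - {"tx":-0.04,"ty":0.003,"tz":0,"twist":0,"fingers":1}
    - {"tx":0,"ty":0,"tz":0,"twist":0,"fingers":1}
    - {"tx":0,"ty":0,"tz":0,"twist":0,"fingers":1}

```text
clock: 11.6
eef_pos: [552.4, -187.5, 200.4]
tool_rot: [-3.141, -0.001, 1.554]
force: [-0.1, -0.1, 0.6]
width: 85.7
gripper_force: 0.0
```

Run:
```python
from h import *
w=eyes.get_image("top")["color"][155:225,140:280]; s=eyes.get_image("scene")["color"][140:320,160:480]
cv2.imwrite("pics/placed1.png",np.vstack([cv2.resize(w,(560,280),interpolation=3),cv2.resize(s,(560,315),interpolation=3)]))
```

```text
(no output)
```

View pics/placed1.png

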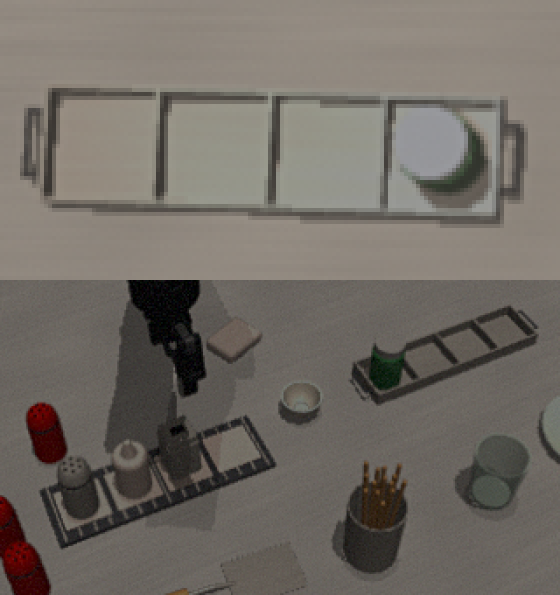

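The jar stands upright in the right bay, with its lid at about (430,145) in the crop. Canister next.

Request:
carry_out:
  moves:
    - {"tx":-0.008,"ty":0,"tz":0.06,"twist":0,"fingers":1}
    - {"tx":0,"ty":0,"tz":0.12,"twist":0,"fingers":1}
    - {"tx":0,"ty":0,"tz":0.12,"twist":0,"fingers":1}
    - {"tx":0,"ty":0,"tz":0.12,"twist":0,"fingers":1}
    - {"tx":0,"ty":0,"tz":0.077,"twist":0,"fingers":1}
    - {"tx":0,"ty":0,"tz":0,"twist":0,"fingers":1}
    - {"tx":0,"ty":0,"tz":0,"twist":0,"fingers":1}
    - {"tx":0,"ty":0,"tz":0,"twist":0,"fingers":0.5}

```text
clock: 12.7
eef_pos: [553.1, -191.9, 52.5]
tool_rot: [3.139, 0.001, 1.553]
force: [0.5, -0.6, 0.0]
width: 69.8
gripper_force: 0.0
```

Request:
carry_out:
  moves:
    - {"tx":0,"ty":0,"tz":0,"twist":0,"fingers":0.4}
    - {"tx":0,"ty":0,"tz":0,"twist":0,"fingers":0.3}
    - {"tx":0,"ty":0,"tz":0,"twist":0,"fingers":0.2}
    - {"tx":0,"ty":0,"tz":0,"twist":0,"fingers":0}
    - {"tx":0,"ty":0,"tz":0,"twist":0,"fingers":0}
    - {"tx":0,"ty":0,"tz":0,"twist":0,"fingers":0}
    - {"tx":0,"ty":0,"tz":0,"twist":0,"fingers":0}
    - {"tx":0,"ty":0,"tz":0,"twist":0,"fingers":0}

```text
clock: 13.7
eef_pos: [552.5, -191.9, 52.2]
tool_rot: [3.141, 0.0, 1.552]
force: [-0.6, 0.0, 5.3]
width: 41.2
gripper_force: 60.8
```

Request:
carry_out:
  moves:
    - {"tx":0,"ty":0,"tz":-0.05,"twist":0,"fingers":0}
    - {"tx":0,"ty":0,"tz":-0.12,"twist":0,"fingers":0}
    - {"tx":0,"ty":0,"tz":-0.15,"twist":0,"fingers":0}
    - {"tx":0,"ty":0,"tz":-0.12,"twist":0,"fingers":0}
    - {"tx":0.06,"ty":-0.007,"tz":-0.06,"twist":0,"fingers":0}
    - {"tx":0.12,"ty":-0.01,"tz":0,"twist":0,"fingers":0}
    - {"tx":0.16,"ty":-0.01,"tz":0,"twist":0,"fingers":0}
    - {"tx":0.19,"ty":-0.01,"tz":0,"twist":0,"fingers":0}
    - {"tx":0.19,"ty":-0.01,"tz":0,"twist":0,"fingers":0}
    - {"tx":0.19,"ty":-0.01,"tz":0,"twist":0,"fingers":0}
    - {"tx":0.17,"ty":-0.01,"tz":0,"twist":0,"fingers":0}
    - {"tx":0.13,"ty":-0.01,"tz":0,"twist":0,"fingers":0}

```text
clock: 15.2
eef_pos: [535.1, 174.4, 201.8]
tool_rot: [3.142, -0.001, 1.554]
force: [0.1, -0.4, -2.7]
width: 41.5
gripper_force: 60.3
```

Request:
carry_out:
  moves:
    - {"tx":0.07,"ty":0,"tz":0,"twist":0,"fingers":0}
    - {"tx":0.035,"ty":0,"tz":0,"twist":0,"fingers":0}
    - {"tx":0,"ty":0,"tz":0,"twist":0,"fingers":0}
    - {"tx":0,"ty":0,"tz":0,"twist":0,"fingers":0}
    - {"tx":0,"ty":0,"tz":0,"twist":0,"fingers":0}

```text
clock: 15.82
eef_pos: [536.6, 201.5, 201.3]
tool_rot: [3.142, 0.001, 1.55]
force: [0.1, -0.0, -1.3]
width: 41.3
gripper_force: 60.3
```

Request:
carry_out:
  moves:
    - {"tx":0.003,"ty":0,"tz":0.06,"twist":0,"fingers":0}
    - {"tx":0,"ty":0,"tz":0.12,"twist":0,"fingers":0}
    - {"tx":0,"ty":0,"tz":0.12,"twist":0,"fingers":0}
    - {"tx":0,"ty":0,"tz":0.1,"twist":0,"fingers":0}
    - {"tx":0,"ty":0,"tz":0.07,"twist":0,"fingers":0}
    - {"tx":0,"ty":0,"tz":0.03,"twist":0,"fingers":0}
    - {"tx":0,"ty":0,"tz":0.015,"twist":0,"fingers":0}
    - {"tx":0,"ty":0,"tz":0.004,"twist":0,"fingers":0}
    - {"tx":0,"ty":0,"tz":0,"twist":0,"fingers":0}
    - {"tx":0,"ty":0,"tz":0,"twist":0,"fingers":0}

```text
clock: 17.08
eef_pos: [536.7, 204.2, 46.1]
tool_rot: [3.141, -0.0, 1.552]
force: [-0.1, -0.3, -1.3]
width: 41.4
gripper_force: 60.4
```

Request:
carry_out:
  moves:
    - {"tx":0,"ty":0,"tz":0.004,"twist":0,"fingers":0}
    - {"tx":0,"ty":0,"tz":0.003,"twist":0,"fingers":0}
    - {"tx":0,"ty":0,"tz":0,"twist":0,"fingers":0}

```text
clock: 17.45
eef_pos: [536.5, 204.2, 44.2]
tool_rot: [3.141, -0.001, 1.552]
force: [-2.0, -0.2, 4.9]
width: 41.4
gripper_force: 61.1
```

Request:
carry_out:
  moves:
    - {"tx":0,"ty":0,"tz":0,"twist":0,"fingers":0.7}
    - {"tx":0,"ty":0,"tz":0,"twist":0,"fingers":1}
    - {"tx":0,"ty":0,"tz":0,"twist":0,"fingers":1}
    - {"tx":0,"ty":0,"tz":0,"twist":0,"fingers":1}
    - {"tx":0,"ty":0,"tz":0,"twist":0,"fingers":1}
    - {"tx":0,"ty":0,"tz":-0.06,"twist":0,"fingers":1}
    - {"tx":0,"ty":0,"tz":-0.12,"twist":0,"fingers":1}
    - {"tx":0,"ty":0,"tz":-0.15,"twist":0,"fingers":1}
    - {"tx":0,"ty":0,"tz":-0.13,"twist":0,"fingers":1}
    - {"tx":0,"ty":0,"tz":-0.06,"twist":0,"fingers":1}

```text
clock: 18.7
eef_pos: [537.5, 204.2, 203.2]
tool_rot: [3.137, -0.002, 1.552]
force: [-0.6, 0.2, -0.9]
width: 85.0
gripper_force: 0.0
```

Request:
carry_out:
  moves:
    - {"tx":-0.1,"ty":0.009,"tz":0,"twist":0,"fingers":1}
    - {"tx":-0.17,"ty":0.01,"tz":0,"twist":0,"fingers":1}
    - {"tx":-0.19,"ty":0.01,"tz":0,"twist":0,"fingers":1}
    - {"tx":-0.19,"ty":0.01,"tz":0,"twist":0,"fingers":1}
    - {"tx":-0.19,"ty":0.01,"tz":0,"twist":0,"fingers":1}
    - {"tx":-0.19,"ty":0.01,"tz":0,"twist":0,"fingers":1}
    - {"tx":-0.19,"ty":0.01,"tz":0,"twist":0,"fingers":1}
    - {"tx":-0.16,"ty":0.01,"tz":0,"twist":0,"fingers":1}
    - {"tx":-0.11,"ty":0.008,"tz":0,"twist":0,"fingers":1}
    - {"tx":-0.05,"ty":0.003,"tz":0,"twist":0,"fingers":1}
    - {"tx":0,"ty":0,"tz":0,"twist":0,"fingers":1}
    - {"tx":0,"ty":0,"tz":0,"twist":0,"fingers":1}

```text
clock: 20.2
eef_pos: [555.2, -256.1, 199.4]
tool_rot: [-3.141, -0.002, 1.555]
force: [-0.5, -0.2, 0.2]
width: 85.3
gripper_force: 0.0
```

Run:
```python
from h import *
w=eyes.get_image("top")["color"][155:225,140:280]; s=eyes.get_image("scene")["color"][140:320,160:480]
cv2.imwrite("pics/placed2.png",np.vstack([cv2.resize(w,(560,280),interpolation=3),cv2.resize(s,(560,315),interpolation=3)]))
```

```text
(no output)
```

View pics/placed2.png

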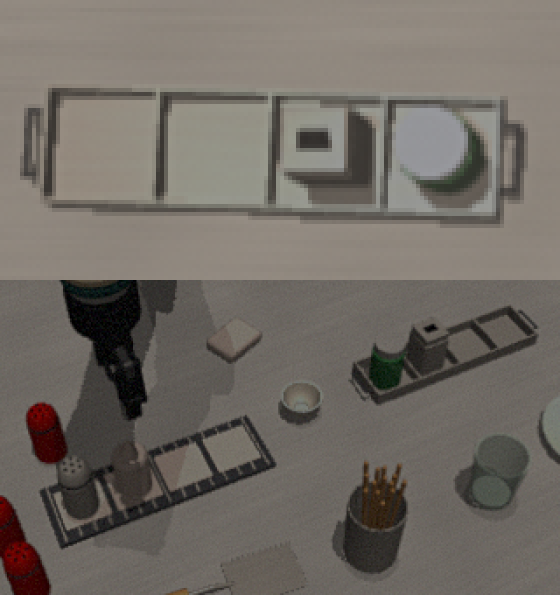

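The canister and jar stand upright in their bays. Bottle next.

Request:
carry_out:
  moves:
    - {"tx":-0.004,"ty":0,"tz":0.06,"twist":0,"fingers":1}
    - {"tx":0,"ty":0,"tz":0.12,"twist":0,"fingers":1}
    - {"tx":0,"ty":0,"tz":0.12,"twist":0,"fingers":1}
    - {"tx":0,"ty":0,"tz":0.12,"twist":0,"fingers":1}
    - {"tx":0,"ty":0,"tz":0.073,"twist":0,"fingers":1}
    - {"tx":0,"ty":0,"tz":0,"twist":0,"fingers":1}
    - {"tx":0,"ty":0,"tz":0,"twist":0,"fingers":1}
    - {"tx":0,"ty":0,"tz":0,"twist":0,"fingers":0.5}

```text
clock: 21.3
eef_pos: [555.5, -259.9, 52.6]
tool_rot: [3.14, 0.001, 1.552]
force: [0.2, 0.3, 1.0]
width: 69.5
gripper_force: 0.0
```

Request:
carry_out:
  moves:
    - {"tx":0,"ty":0,"tz":0,"twist":0,"fingers":0.4}
    - {"tx":0,"ty":0,"tz":0,"twist":0,"fingers":0.3}
    - {"tx":0,"ty":0,"tz":0,"twist":0,"fingers":0.2}
    - {"tx":0,"ty":0,"tz":0,"twist":0,"fingers":0}
    - {"tx":0,"ty":0,"tz":0,"twist":0,"fingers":0}
    - {"tx":0,"ty":0,"tz":0,"twist":0,"fingers":0}
    - {"tx":0,"ty":0,"tz":0,"twist":0,"fingers":0}
    - {"tx":0,"ty":0,"tz":0,"twist":0,"fingers":0}

```text
clock: 22.3
eef_pos: [555.1, -259.8, 52.7]
tool_rot: [3.14, 0.0, 1.552]
force: [-1.3, 0.4, 5.5]
width: 44.6
gripper_force: 60.8
```

Request:
carry_out:
  moves:
    - {"tx":0,"ty":0,"tz":-0.05,"twist":0,"fingers":0}
    - {"tx":0,"ty":0,"tz":-0.12,"twist":0,"fingers":0}
    - {"tx":0,"ty":0,"tz":-0.15,"twist":0,"fingers":0}
    - {"tx":0,"ty":0,"tz":-0.12,"twist":0,"fingers":0}
    - {"tx":0.06,"ty":-0.007,"tz":-0.06,"twist":0,"fingers":0}
    - {"tx":0.12,"ty":-0.01,"tz":0,"twist":0,"fingers":0}
    - {"tx":0.17,"ty":-0.01,"tz":0,"twist":0,"fingers":0}
    - {"tx":0.19,"ty":-0.01,"tz":0,"twist":0,"fingers":0}
    - {"tx":0.19,"ty":-0.01,"tz":0,"twist":0,"fingers":0}
    - {"tx":0.19,"ty":-0.01,"tz":0,"twist":0,"fingers":0}
    - {"tx":0.19,"ty":-0.01,"tz":0,"twist":0,"fingers":0}
    - {"tx":0.19,"ty":-0.01,"tz":0,"twist":0,"fingers":0}

```text
clock: 23.8
eef_pos: [537.0, 133.9, 201.1]
tool_rot: [-3.14, -0.0, 1.554]
force: [-0.0, -0.2, -1.4]
width: 44.7
gripper_force: 61.7
```

Request:
carry_out:
  moves:
    - {"tx":0.19,"ty":-0.009,"tz":0,"twist":0,"fingers":0}
    - {"tx":0.16,"ty":-0.007,"tz":0,"twist":0,"fingers":0}
    - {"tx":0.09,"ty":0,"tz":0,"twist":0,"fingers":0}
    - {"tx":0.04,"ty":0,"tz":0,"twist":0,"fingers":0}
    - {"tx":0,"ty":0,"tz":0,"twist":0,"fingers":0}
    - {"tx":0,"ty":0,"tz":0,"twist":0,"fingers":0}
    - {"tx":0,"ty":0,"tz":0,"twist":0,"fingers":0}

```text
clock: 24.68
eef_pos: [537.1, 273.1, 201.7]
tool_rot: [3.142, 0.001, 1.55]
force: [-0.4, 0.4, -2.2]
width: 44.5
gripper_force: 61.7
```

Request:
carry_out:
  moves:
    - {"tx":0,"ty":0,"tz":0.06,"twist":0,"fingers":0}
    - {"tx":0,"ty":0,"tz":0.12,"twist":0,"fingers":0}
    - {"tx":0,"ty":0,"tz":0.12,"twist":0,"fingers":0}
    - {"tx":0,"ty":0,"tz":0.1,"twist":0,"fingers":0}
    - {"tx":0,"ty":0,"tz":0.07,"twist":0,"fingers":0}
    - {"tx":0,"ty":0,"tz":0.03,"twist":0,"fingers":0}
    - {"tx":0,"ty":0,"tz":0.015,"twist":0,"fingers":0}
    - {"tx":0,"ty":0,"tz":0.004,"twist":0,"fingers":0}
    - {"tx":0,"ty":0,"tz":0,"twist":0,"fingers":0}
    - {"tx":0,"ty":0,"tz":0,"twist":0,"fingers":0}

```text
clock: 25.92
eef_pos: [537.1, 275.0, 46.4]
tool_rot: [3.141, -0.001, 1.552]
force: [-0.1, -1.3, -2.2]
width: 44.8
gripper_force: 61.7
```

Request:
carry_out:
  moves:
    - {"tx":0,"ty":0,"tz":0.004,"twist":0,"fingers":0}
    - {"tx":0,"ty":0,"tz":0.002,"twist":0,"fingers":0}
    - {"tx":0,"ty":0,"tz":0,"twist":0,"fingers":0}

```text
clock: 26.3
eef_pos: [536.9, 275.0, 44.7]
tool_rot: [3.141, -0.001, 1.552]
force: [-0.8, 0.3, 5.5]
width: 44.7
gripper_force: 62.3
```

Request:
carry_out:
  moves:
    - {"tx":0,"ty":0,"tz":0,"twist":0,"fingers":0.7}
    - {"tx":0,"ty":0,"tz":0,"twist":0,"fingers":1}
    - {"tx":0,"ty":0,"tz":0,"twist":0,"fingers":1}
    - {"tx":0,"ty":0,"tz":0,"twist":0,"fingers":1}
    - {"tx":0,"ty":0,"tz":0,"twist":0,"fingers":1}
    - {"tx":0,"ty":0,"tz":-0.06,"twist":0,"fingers":1}
    - {"tx":0,"ty":0,"tz":-0.12,"twist":0,"fingers":1}
    - {"tx":0,"ty":0,"tz":-0.15,"twist":0,"fingers":1}
    - {"tx":0,"ty":0,"tz":-0.13,"twist":0,"fingers":1}
    - {"tx":0,"ty":0,"tz":-0.06,"twist":0,"fingers":1}

```text
clock: 27.55
eef_pos: [537.9, 275.2, 203.4]
tool_rot: [3.138, -0.002, 1.552]
force: [0.9, 0.6, -0.8]
width: 85.5
gripper_force: 0.0
```

Request:
carry_out:
  moves:
    - {"tx":-0.1,"ty":0.009,"tz":0,"twist":0,"fingers":1}
    - {"tx":-0.17,"ty":0.008,"tz":0,"twist":0,"fingers":1}
    - {"tx":-0.19,"ty":0.008,"tz":0,"twist":0,"fingers":1}
    - {"tx":-0.19,"ty":0.008,"tz":0,"twist":0,"fingers":1}
    - {"tx":-0.19,"ty":0.008,"tz":0,"twist":0,"fingers":1}
    - {"tx":-0.19,"ty":0.008,"tz":0,"twist":0,"fingers":1}
    - {"tx":-0.19,"ty":0.008,"tz":0,"twist":0,"fingers":1}
    - {"tx":-0.19,"ty":0.008,"tz":0,"twist":0,"fingers":1}
    - {"tx":-0.19,"ty":0.008,"tz":0,"twist":0,"fingers":1}
    - {"tx":-0.19,"ty":0.008,"tz":0,"twist":0,"fingers":1}
    - {"tx":-0.16,"ty":0.008,"tz":0,"twist":0,"fingers":1}
    - {"tx":-0.067,"ty":0.004,"tz":0,"twist":0,"fingers":1}

```text
clock: 29.05
eef_pos: [552.0, -334.4, 199.8]
tool_rot: [-3.14, 0.002, 1.548]
force: [0.1, -0.3, 0.5]
width: 85.8
gripper_force: 0.0
```

Request:
carry_out:
  moves:
    - {"tx":0,"ty":0,"tz":0,"twist":0,"fingers":1}
    - {"tx":0,"ty":0,"tz":0,"twist":0,"fingers":1}
    - {"tx":0,"ty":0,"tz":0,"twist":0,"fingers":1}

```text
clock: 29.42
eef_pos: [554.2, -328.2, 199.9]
tool_rot: [-3.141, -0.002, 1.555]
force: [-0.6, -0.5, 0.0]
width: 85.6
gripper_force: 0.0
```

Run:
```python
from h import *
t=eyes.get_image("top")["color"][155:225,140:280]; w=eyes.get_image("wrist"); s=w["color"][100:400,100:540]
u=proj(w,(554,-330.5,100)); print(u,(u-[100,100])*0.95)
cv2.imwrite("pics/placed3.png",np.vstack([cv2.resize(t,(418,209),interpolation=3),cv2.resize(s,(418,285))]))
```

```text
[320.63200411 200.91668334] [209.6004039   95.87084917]
```

View pics/placed3.png

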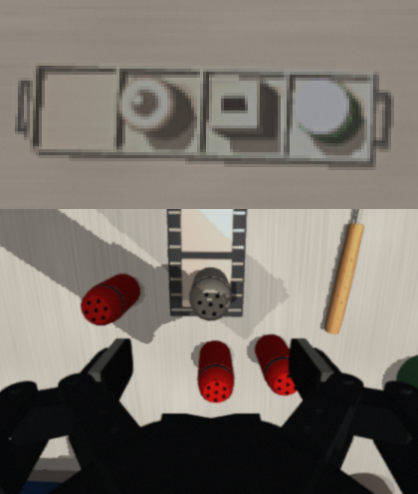

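The bottle, canister and jar stand properly in their bays. The grey dredger at (210,297) lies under the tool, and the red ones at (110,298), (215,370) and (278,363) are clear of the fingers. Descend.

Request:
carry_out:
  moves:
    - {"tx":0,"ty":0,"tz":0.06,"twist":0,"fingers":1}
    - {"tx":0,"ty":0,"tz":0.12,"twist":0,"fingers":1}
    - {"tx":0,"ty":0,"tz":0.12,"twist":0,"fingers":1}
    - {"tx":0,"ty":0,"tz":0.12,"twist":0,"fingers":1}
    - {"tx":0,"ty":0,"tz":0.073,"twist":0,"fingers":1}
    - {"tx":0,"ty":0,"tz":0,"twist":0,"fingers":1}
    - {"tx":0,"ty":0,"tz":0,"twist":0,"fingers":1}
    - {"tx":0,"ty":0,"tz":0,"twist":0,"fingers":0.5}

```text
clock: 30.52
eef_pos: [554.2, -331.1, 53.2]
tool_rot: [3.14, 0.001, 1.552]
force: [0.3, 0.3, 0.3]
width: 69.9
gripper_force: 0.0
```

Request:
carry_out:
  moves:
    - {"tx":0,"ty":0,"tz":0,"twist":0,"fingers":0.4}
    - {"tx":0,"ty":0,"tz":0,"twist":0,"fingers":0.3}
    - {"tx":0,"ty":0,"tz":0,"twist":0,"fingers":0.2}
    - {"tx":0,"ty":0,"tz":0,"twist":0,"fingers":0}
    - {"tx":0,"ty":0,"tz":0,"twist":0,"fingers":0}
    - {"tx":0,"ty":0,"tz":0,"twist":0,"fingers":0}
    - {"tx":0,"ty":0,"tz":0,"twist":0,"fingers":0}
    - {"tx":0,"ty":0,"tz":0,"twist":0,"fingers":0}

```text
clock: 31.52
eef_pos: [554.1, -331.1, 53.2]
tool_rot: [3.14, 0.001, 1.552]
force: [-1.1, 0.2, 5.3]
width: 42.7
gripper_force: 60.9
```

Request:
carry_out:
  moves:
    - {"tx":0,"ty":0,"tz":-0.05,"twist":0,"fingers":0}
    - {"tx":0,"ty":0,"tz":-0.12,"twist":0,"fingers":0}
    - {"tx":0,"ty":0,"tz":-0.15,"twist":0,"fingers":0}
    - {"tx":0,"ty":0,"tz":-0.12,"twist":0,"fingers":0}
    - {"tx":0.06,"ty":-0.007,"tz":-0.06,"twist":0,"fingers":0}
    - {"tx":0.12,"ty":-0.009,"tz":0,"twist":0,"fingers":0}
    - {"tx":0.17,"ty":-0.008,"tz":0,"twist":0,"fingers":0}
    - {"tx":0.19,"ty":-0.008,"tz":0,"twist":0,"fingers":0}
    - {"tx":0.19,"ty":-0.008,"tz":0,"twist":0,"fingers":0}
    - {"tx":0.19,"ty":-0.008,"tz":0,"twist":0,"fingers":0}
    - {"tx":0.19,"ty":-0.008,"tz":0,"twist":0,"fingers":0}
    - {"tx":0.19,"ty":-0.008,"tz":0,"twist":0,"fingers":0}

```text
clock: 33.02
eef_pos: [539.6, 62.7, 201.6]
tool_rot: [-3.139, -0.001, 1.554]
force: [0.4, -0.3, -1.8]
width: 42.8
gripper_force: 61.1
```

Request:
carry_out:
  moves:
    - {"tx":0.19,"ty":-0.008,"tz":0,"twist":0,"fingers":0}
    - {"tx":0.19,"ty":-0.008,"tz":0,"twist":0,"fingers":0}
    - {"tx":0.19,"ty":-0.008,"tz":0,"twist":0,"fingers":0}
    - {"tx":0.16,"ty":-0.008,"tz":0,"twist":0,"fingers":0}
    - {"tx":0.12,"ty":0,"tz":0,"twist":0,"fingers":0}
    - {"tx":0.07,"ty":0,"tz":0,"twist":0,"fingers":0}
    - {"tx":0.032,"ty":0,"tz":0,"twist":0,"fingers":0}
    - {"tx":0,"ty":0,"tz":0,"twist":0,"fingers":0}
    - {"tx":0,"ty":0,"tz":0,"twist":0,"fingers":0}
    - {"tx":0,"ty":0,"tz":0,"twist":0,"fingers":0}

```text
clock: 34.28
eef_pos: [537.6, 343.8, 202.3]
tool_rot: [3.142, 0.0, 1.55]
force: [-0.4, 0.1, -0.7]
width: 42.6
gripper_force: 61.1
```

Request:
carry_out:
  moves:
    - {"tx":-0.003,"ty":0,"tz":0.06,"twist":0,"fingers":0}
    - {"tx":0,"ty":0,"tz":0.12,"twist":0,"fingers":0}
    - {"tx":0,"ty":0,"tz":0.12,"twist":0,"fingers":0}
    - {"tx":0,"ty":0,"tz":0.1,"twist":0,"fingers":0}
    - {"tx":0,"ty":0,"tz":0.07,"twist":0,"fingers":0}
    - {"tx":0,"ty":0,"tz":0.03,"twist":0,"fingers":0}
    - {"tx":0,"ty":0,"tz":0.015,"twist":0,"fingers":0}
    - {"tx":0,"ty":0,"tz":0.003,"twist":0,"fingers":0}
    - {"tx":0,"ty":0,"tz":0,"twist":0,"fingers":0}
    - {"tx":0,"ty":0,"tz":0,"twist":0,"fingers":0}

```text
clock: 35.52
eef_pos: [537.5, 344.7, 47.4]
tool_rot: [3.141, -0.001, 1.552]
force: [0.3, -0.6, -2.3]
width: 42.6
gripper_force: 61.1
```

Request:
carry_out:
  moves:
    - {"tx":0,"ty":0,"tz":0.004,"twist":0,"fingers":0}
    - {"tx":0,"ty":0,"tz":0.002,"twist":0,"fingers":0}
    - {"tx":0,"ty":0,"tz":0,"twist":0,"fingers":0}

```text
clock: 35.9
eef_pos: [537.2, 344.5, 45.2]
tool_rot: [3.142, -0.0, 1.552]
force: [-1.0, -1.1, 2.1]
width: 42.5
gripper_force: 61.6
```

Contact again. Release, rise, and move away toward the tray side.

Request:
carry_out:
  moves:
    - {"tx":0,"ty":0,"tz":0,"twist":0,"fingers":0.7}
    - {"tx":0,"ty":0,"tz":0,"twist":0,"fingers":1}
    - {"tx":0,"ty":0,"tz":0,"twist":0,"fingers":1}
    - {"tx":0,"ty":0,"tz":0,"twist":0,"fingers":1}
    - {"tx":0,"ty":0,"tz":0,"twist":0,"fingers":1}
    - {"tx":0,"ty":0,"tz":-0.06,"twist":0,"fingers":1}
    - {"tx":0,"ty":0,"tz":-0.12,"twist":0,"fingers":1}
    - {"tx":0,"ty":0,"tz":-0.15,"twist":0,"fingers":1}
    - {"tx":0,"ty":0,"tz":-0.13,"twist":0,"fingers":1}
    - {"tx":0,"ty":0,"tz":-0.06,"twist":0,"fingers":1}

```text
clock: 37.15
eef_pos: [538.3, 344.8, 204.4]
tool_rot: [3.138, -0.003, 1.552]
force: [0.3, 0.5, -0.1]
width: 85.7
gripper_force: 0.0
```

Request:
carry_out:
  moves:
    - {"tx":-0.1,"ty":0,"tz":0,"twist":0,"fingers":1}
    - {"tx":-0.17,"ty":0,"tz":0,"twist":0,"fingers":1}
    - {"tx":-0.19,"ty":0,"tz":0,"twist":0,"fingers":1}
    - {"tx":-0.19,"ty":0,"tz":0,"twist":0,"fingers":1}
    - {"tx":-0.19,"ty":0,"tz":0,"twist":0,"fingers":1}
    - {"tx":-0.19,"ty":0,"tz":0,"twist":0,"fingers":1}
    - {"tx":-0.19,"ty":0,"tz":0,"twist":0,"fingers":1}
    - {"tx":-0.19,"ty":0,"tz":0,"twist":0,"fingers":1}
    - {"tx":-0.1,"ty":0,"tz":0,"twist":0,"fingers":1}
    - {"tx":0,"ty":0,"tz":0,"twist":0,"fingers":1}
    - {"tx":0,"ty":0,"tz":0,"twist":0,"fingers":1}
    - {"tx":0,"ty":0,"tz":0,"twist":0,"fingers":1}

```text
clock: 38.65
eef_pos: [528.9, -106.7, 200.7]
tool_rot: [-3.141, -0.001, 1.555]
force: [0.5, -0.4, 0.8]
width: 85.4
gripper_force: 0.0
```

Run:
```python
from h import *
w=eyes.get_image("top")["color"][155:225,140:280]; s=eyes.get_image("scene")["color"][140:320,160:480]
cv2.imwrite("pics/final.png",np.vstack([cv2.resize(w,(560,280),interpolation=3),cv2.resize(s,(560,315),interpolation=3)]))
```

```text
(no output)
```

View pics/final.png

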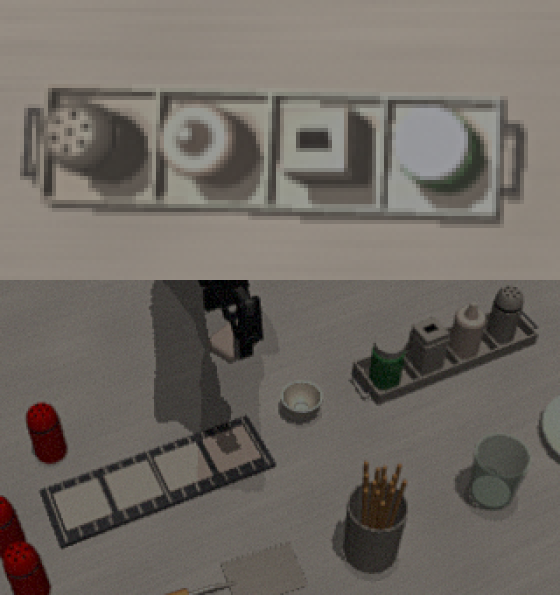

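The top crop shows dredger, bottle, canister and jar from left to right, upright one per bay, with dome (72,132), shoulder (196,142), lid (315,140) and lid (430,145). I'll check the offsets from the bay centres and hand in if they are good.

Run:
```python
from h import *
im=eyes.get_image("top"); ok=True
for n,p,z,t in (("dredger",(72,132),92,(538,344.7)),("bottle",(196,142),72,(537.4,274.7)),("can",(315,140),79,(536.7,204.7)),("jar",(430,145),82,(536.1,134.7))):
    e=onz(im,140+p[0]/4-.4,155+p[1]/4-.4,z)-t; print(n,e.round(1)); ok&=bool(np.abs(e).max()<11)
if ok: print(job.finish_job())
```

```text
dredger [ 1.1 -2.3]
bottle [-0.7 -0.2]
can [ 1.4 -2.1]
jar [-0.2  0.2]
the job is handed in; nothing more can be done
None
```

All four containers stand upright in the rack in reverse order (dredger, bottle, canister, jar from the robot's left), each within about 3 mm of its bay centre by the top camera, and the job was handed in at about 39 s without a verdict being returned.

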